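# Sort stripped engine parts into their trays

### The job

Sort the loose engine parts at the middle of the bench into the two grey trays. Lay both connecting rods flat on the floor of the larger, undivided tray, lengthways and not on top of one another, and stand one piston, crown up, in each of the two cells of the smaller divided tray. Set the parts down rather than dropping them, and leave the socket, gear, bearing cap and spanner where they are.

Things in the scene. Friction and masses are not known exactly. Their poses are not given: they have to be found in the camera images.
- rod_a: Steel connecting rod lying flat, 140 mm long, 20 mm thick: rings 56 mm (big end, bore 40) and 32 mm (small end, bore 20) across, joined by a straight beam 16 mm wide and thick. Origin: on the beam at the grip point, mid-thickness, 10 mm above what it lies on. x: along the rod to the big end (centre x +42 mm; small end -54 mm). z: normal to the flat faces. Grip the beam at x -30 to +8 mm. 0.35 kg.
- rod_b: The second connecting rod, the same in every way as rod_a.
- piston_a: Aluminium piston standing on its skirt, crown (closed flat top with two shallow round marks, ring grooves just below it) up: a cylinder 58 mm in diameter and 50 mm tall. Origin: centre of its underside; z up to the crown. About 0.22 kg.
- piston_b: The second piston, the same in every way as piston_a.
- rod_tray: Larger, undivided tray, for the rods: grey plastic, fixed, 210 mm (its x, lengthways) by 180 mm (its y) outside, 200 by 170 mm inside, walls 5 mm thick, tops 32 mm above the bench, floor 5 mm thick. Origin: centre of its underside on the bench; z up. Left or right of the loose parts, turned a little.
- piston_tray: Smaller tray, for the pistons: grey plastic, fixed, 195 mm (its x) by 100 mm (its y) outside, walls 5 mm thick, tops 24 mm above the bench, floor 5 mm thick. A 5 mm wall parts it into two cells, each 90 by 90 mm inside, centred at x +47.5 and -47.5 mm, y 0. Origin: centre of its underside on the bench; z up. On the other side from the rod tray, turned a little.
- socket: Bystander: steel socket standing upright among the parts, 32 mm diameter, 38 mm tall. Origin: centre of its underside.
- bearing_cap: Bystander: dark steel bearing cap, a bridge-shaped block 90 x 30 x 44 mm with two bolt heads, beyond the parts. Origin: centre of its underside.
- gear: Bystander: dark steel gear wheel lying flat, 96 mm across, 26 mm tall at the hub, beyond the parts. Origin: centre of its underside.
- spanner: Bystander: steel spanner 170 mm long, lying flat beyond the parts on the left. Origin: centre of its underside.

How it is judged:
At the end, for the whole second after the job is handed in: Both rods lie flat (0.12 rad) on the rod tray's floor, unstacked (origin under 21 mm above its underside), within 0.4 rad of lengthways either way; one piston stands crown up (0.1 rad) on the floor of each piston cell (under 10 mm above the underside); all at rest (0.02 m/s) (x of rod_a in the frame of rod_tray between -0.1 and 0.1 m and y of rod_a in the frame of rod_tray between -0.085 and 0.085 m and z of each of rod_a, rod_b in the frame of rod_tray below 0.021 m and angle between the z axis of each of rod_a, rod_b and the z axis of rod_tray, either way round below 0.12 rad and angle between the x axis of each of rod_a, rod_b and the x axis of rod_tray, either way round below 0.4 rad and x of rod_b in the frame of rod_tray between -0.1 and 0.1 m and y of rod_b in the frame of rod_tray between -0.085 and 0.085 m and x of piston_a in the frame of piston_tray between -0.095 and 0.095 m and y of piston_a in the frame of piston_tray between -0.05 and 0.05 m and z of each of piston_a, piston_b in the frame of piston_tray below 0.01 m and angle between each of piston_a, piston_b's own z axis and vertical below 0.1 rad and x of piston_b in the frame of piston_tray between -0.095 and 0.095 m and y of piston_b in the frame of piston_tray between -0.05 and 0.05 m and ((x of piston_a in the frame of piston_tray above 0 m and x of piston_b in the frame of piston_tray below 0 m) or (x of piston_b in the frame of piston_tray above 0 m and x of piston_a in the frame of piston_tray below 0 m)) and linear speed of each of rod_a, rod_b, piston_a, piston_b below 0.02 m/s); the robot touches nothing.
It fails at once if the socket, bearing cap, gear or spanner is moved more than 25 mm (distance of any of socket, bearing_cap, gear, spanner from where it was at the start of the episode above 0.025 m).
It fails at once if a rod or piston is dropped or knocked: faster than 0.55 m/s (a fall of about 15 mm) without the fingers on it ((linear speed of rod_a above 0.55 m/s and contact force between the fingers and rod_a below 0.2 N) or (linear speed of rod_b above 0.55 m/s and contact force between the fingers and rod_b below 0.2 N) or (linear speed of piston_a above 0.55 m/s and contact force between the fingers and piston_a below 0.2 N) or (linear speed of piston_b above 0.55 m/s and contact force between the fingers and piston_b below 0.2 N)).
It also fails if it takes over 72 s, if anything falls off the work surface, if the arm or the gripper's body presses on something with over 40 N, if the wrist force passes 120 N, or if a joint passes its speed limit or range.

### The arm

A 6-joint arm with a two-finger parallel gripper is mounted at the origin on the work surface. World frame = base frame: x ahead of the robot, y to its left, z up, the work surface at z = 0. Lengths are in m, angles in rad, forces in N, time in s.
With the tool pointing down it reaches from about 0.25 to 0.725 m from the base axis. Payload 9.7 kg.
Tool frame: the origin (TCP) lies on the mounting face of the last link; the fingertips stand 173 mm ahead of it and the grasp point (between the pads) lies 155 mm ahead of it; z points along the fingers, y is the line along which they close (so a half turn about z gives the same grasp; the last joint's range is limited). The gripper opens to 85 mm and grips with 20 to 120 N. Pads are 22 mm wide; open, the fingers measure 114 mm over their backs; the gripper's body (76 mm by 85 mm) begins 54 mm behind the grasp point. The pads swing forward as they close: fully open they stand 13 mm farther back than shut.
Start: joints at [1.331, 0.087, 0.176, 1.66, 0, 1.571], TCP at [0.131, 0.534, 0.405] pointing down, gripper open.
Joint ranges: [-3.13, 3.13], [-0.85, 1.81], [-1.15, 1.24], [-2.2, 2.28], [-1.44, 1.52], [-3.14, 3.14]. Speed limits (rad/s): [2.22, 2.22, 2.57, 3.14, 3.14, 3.14].

### API

Orientations are given as a unit quaternion [x, y, z, w].
In Python, from workcell import observe, cams, finish_job gives the robot as it stands.
- The arm moves only by the tool drive_tool, never from a script. Its argument "commands" is one flat list of numbers, 7 for each row, row after row: the turn, a rotation vector about the tool's x, y, z in degrees, then the shift along the tool's x, y, z in m, then the finger opening in m, from 0 to 0.0854. In form: [rx, ry, rz, x, y, z, jaw, rx, ry, rz, x, y, z, jaw, ...]. A call has 1 to 8 rows; each row is the pose to reach, as a shift and turn from the pose commanded when the call began, along the tool's axes at that moment; what a row does not reach only later rows make up. A row lasts 1/8 s, in which the tool goes at most 62.5 mm and 10.7 degrees, less where a joint would pass 70% of its speed; a pose out of reach is approached as far as the arm can. A call with a gripper value outside its range is refused whole. The fingers move at their own pace and stop on an object; "squeeze" is the grip in N (left out, the last holds). Time passes only in rows, so rows that repeat a pose let the fingers close. It gives the time, the measured TCP pose, the force, the opening and the grip force at its end, in the units of the state.
- observe(): the state, without advancing time (a new reading comes with each control period).
- cams.snapshot(name): name is "side" or "top"; returns a dict with "img" (480x640x3 uint8, blue, green, red), "range_z" (480x640 float32, m along the optical axis (not along the pixel's ray), 0 where there is no reading), "intrinsics" (3x3 intrinsics, pixels), "world_to_cam" (4x4, takes a point from world to camera coordinates). Camera axes: x right, y down, z forward; pixel columns grow to the right and rows downward; lengths in m; the calibration is good to about 2 mm. A picture is of the moment at which its call begins.
- finish_job(): hands the job in; it is judged then, once.
Trained networks look in a picture, given as the dict that the camera call returned (one of the last four; its "shot" number tells which), for a name from the list of things; names that differ only in an ending like _2 or _b are one class to them, and where a whole thing is asked for, a point or a joint stands for the part that bears it (a point fixed in the world has none). Each returns a list of dicts, best first, with "p" (0 to 1); they miss things now and then, are a little off and sometimes report something else, mostly with a low value. They report only what shows in the picture. A call takes as long as a camera call.
- cams.boxes_of(target, picture): "rect" ([left, top, right, bottom] in pixels, round what is visible of it).
The state is a dict: "time_s": time; "joint_positions": joint angles; "qd": joint speeds; "joint_efforts": joint torques, N m; "tool_pos": TCP position; "eef_rot": TCP orientation; "contact_force": force on the tool from outside, world axes, zero at the start; "moment": the same for the moment, N m; "grip_width": finger opening in m; "finger_force": force on a finger pad.
Only numpy, scipy, OpenCV 4.12 (cv2) and the standard library are available. Lean on these libraries where they do the work, as an engineer would, in place of code of your own. Each camera call takes 0.05 s, during which the arm holds its last target. There are 200 camera calls.

## Working session

There is one attempt and no reset: what is moved stays moved. The work goes in short steps, Python scripts to look and compute and a tool call to move; the robot and the scene stay as the last step left them, time stands still between calls to the robot, and variables do not carry over. Pictures are saved under pics/ and viewed, at most 10 in all, crops included, and the job is handed in when it is done.

Besides the shell and the picture viewer there is one more tool, called as name(argument=value, ...) on one line, values as JSON. drive_tool: Moves the arm, as the interface text tells. Its arguments: {"type":"object","properties":{"commands":{"type":"array","items":{"type":"number"}},"squeeze":{"type":"number"}},"required":["commands"]}

```bash
ls; mkdir -p pics; python3 - <<'E'
from workcell import observe,cams
import cv2,pickle
s=observe();print({k:s[k] for k in ['time_s','tool_pos','eef_rot','grip_width']})
d=cams.snapshot("top");cv2.imwrite("pics/t0.png",d["img"]);pickle.dump(d,open("t0.pkl","wb"))
print(d["intrinsics"],d["world_to_cam"])
for n in ["rod_a","piston_a","rod_tray","piston_tray","socket"]:
    for r in cams.boxes_of(n,d): print(n,r)
E
```

```text
pics
{'time_s': 0.0, 'tool_pos': array([0.13061812, 0.53426104, 0.40398553]), 'eef_rot': array([ 1.19601800e-01,  9.92821724e-01, -6.53712585e-04, -8.63042406e-05]), 'grip_width': 0.08525452965226937}
[[517.06134156   0.         324.29615683]
 [  0.         517.06134156 244.34057202]
 [  0.           0.           1.        ]] [[-2.39563537e-02 -9.99590192e-01  1.56697353e-02 -7.46932559e-04]
 [-9.96729388e-01  2.26718511e-02 -7.75661924e-02  6.13328416e-01]
 [ 7.71791433e-02 -1.74766888e-02 -9.96864056e-01  1.01876077e+00]
 [ 0.00000000e+00  0.00000000e+00  0.00000000e+00  1.00000000e+00]]
rod_a {'rect': [242.2, 296.3, 278.9, 367.7], 'p': 0.92}
rod_a {'rect': [363.7, 297.8, 393.6, 368.9], 'p': 0.89}
piston_a {'rect': [240.2, 211.6, 273.9, 245.3], 'p': 0.97}
piston_a {'rect': [357.5, 222.0, 387.4, 253.1], 'p': 0.87}
rod_tray {'rect': [99.5, 229.0, 222.8, 359.7], 'p': 0.93}
rod_tray {'rect': [334.2, 137.3, 376.5, 185.0], 'p': 0.54}
piston_tray {'rect': [443.7, 253.3, 513.3, 358.4], 'p': 0.94}
socket {'rect': [312.9, 273.6, 332.9, 287.8], 'p': 0.73}
socket {'rect': [355.6, 224.6, 387.7, 254.3], 'p': 0.51}
```

View pics/t0.png

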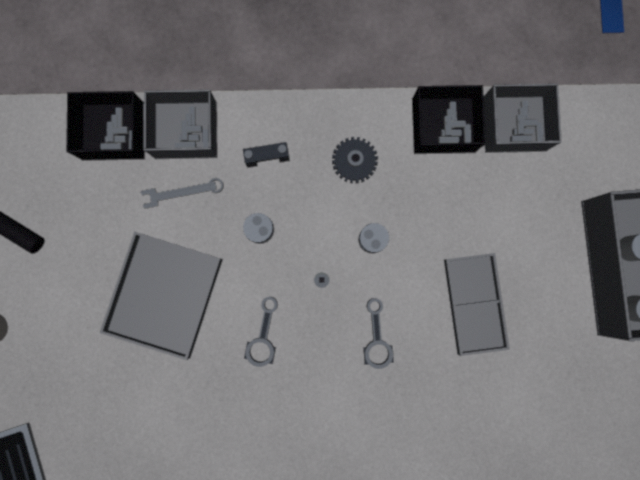

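The picture shows the rods at about (262,333) and (376,335), and the pistons at (258,228) and (374,238). The rod tray is on the left at (163,296), the piston tray on the right at (476,304), and the socket at (321,280). Next I'll measure all of them from the range data.

```bash
cat > h.py <<'E'
import numpy as np,cv2
def xyz(d):
    K=d["intrinsics"];T=np.linalg.inv(d["world_to_cam"]);z=d["range_z"]
    v,u=np.mgrid[:z.shape[0],:z.shape[1]]
    P=np.stack([(u-K[0,2])/K[0,0]*z,(v-K[1,2])/K[1,1]*z,z],-1)
    return P@T[:3,:3].T+T[:3,3]
def ray(d,u,v,h):
    K=d["intrinsics"];T=np.linalg.inv(d["world_to_cam"])
    r=T[:3,:3]@np.array([(u-K[0,2])/K[0,0],(v-K[1,2])/K[1,1],1]);o=T[:3,3]
    return (o+r*(h-o[2])/r[2])
def proj(d,p):
    q=d["world_to_cam"]@np.r_[p,1];q=d["intrinsics"]@q[:3];return q[:2]/q[2]
E
python3 - <<'E'
import pickle,cv2,numpy as np
from h import *
from workcell import cams
d=pickle.load(open("t0.pkl","rb"));W=xyz(d);z=W[...,2]
print("bench",np.median(z[400:440,200:400]),z[400:440,200:400].std(), "rodtray floor",np.median(z[280:310,150:180]),"ptray",np.median(z[275:290,465:485]))
b=np.median(z[400:440,200:400])
def comp(name,x0,y0,x1,y1,lo,hi):
    m=((z-b>lo)&(z-b<hi)&(d["range_z"]>0)).astype(np.uint8);mm=np.zeros_like(m);mm[y0:y1,x0:x1]=m[y0:y1,x0:x1]
    p=W[mm>0]; hh=np.median(p[:,2]); r=cv2.minAreaRect((p[:,:2]*1000).astype(np.float32))
    print(name,len(p),"h",hh.round(4),"mean",p[:,:2].mean(0).round(4),"rect",np.round(r[0],1),np.round(r[1],1),round(r[2],1))
    return p
for n,a in {"rodL":(235,288,288,375,.008,.035),"rodR":(355,288,402,375,.008,.035),"pisL":(230,200,285,255,.035,.07),"pisR":(345,210,400,265,.035,.07),"sock":(300,262,340,300,.02,.06),"rtray":(85,220,235,370,.018,.05),"ptray":(430,240,520,370,.012,.04)}.items():
    p=comp(n,*a)
    if n[:3]=="rod":
        q=p[:,:2];c=q.mean(0);_,_,V=np.linalg.svd(q-c);ax=V[0]; t=(q-c)@ax;print("  ang",np.degrees(np.arctan2(ax[1],ax[0])),"t range",t.min(),t.max())
s=cams.snapshot("side");cv2.imwrite("pics/s0.png",s["img"])
c=cv2.resize(d["img"][200:380,90:520],None,fx=1.86,fy=1.86,interpolation=cv2.INTER_CUBIC);cv2.imwrite("pics/t0c.png",c)
E
```

```text
bench -0.000308625771941462 0.07503690225952853 rodtray floor 0.0046967382606041275 ptray 0.005064521158951951
rodL 756 h 0.0183 mean [0.4331 0.1118] rect [442.2 109.6] [ 58.9 139.4] 77.2
  ang 167.64899167817438 t range -0.07913757550001227 0.06026049389011899
rodR 765 h 0.018 mean [ 0.4237 -0.1162] rect [ 433.5 -116.8] [139.1  59.8] 2.3
  ang -177.4404947205914 t range -0.07932758484437985 0.05982311159991252
pisL 702 h 0.0498 mean [0.6473 0.1155] rect [647.8 115.5] [56.9 57.3] 42.5
pisR 691 h 0.0502 mean [ 0.6224 -0.113 ] rect [ 622.7 -112.9] [55.6 57.6] 88.9
sock 189 h 0.036 mean [ 0.542  -0.0075] rect [541.6  -7.7] [29.8 29.8] 43.4
rtray 1506 h 0.0305 mean [0.513  0.3206] rect [519.4 312.7] [182.2 210.9] 71.3
ptray 1227 h 0.0226 mean [ 0.4833 -0.3214] rect [ 486.4 -319.7] [195.3 102.4] 6.0
```

View pics/s0.png

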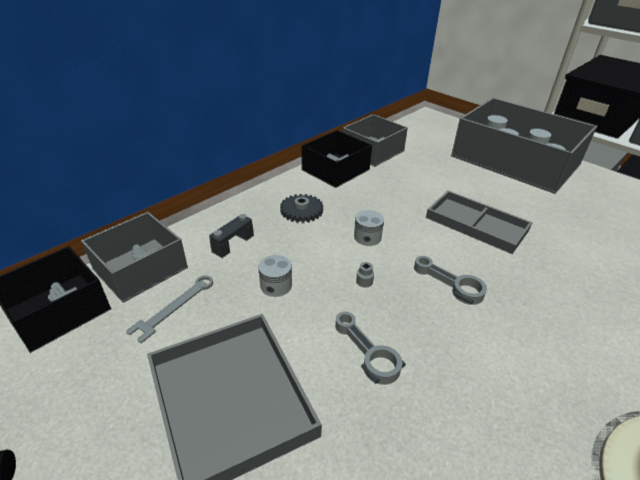

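View pics/t0c.png

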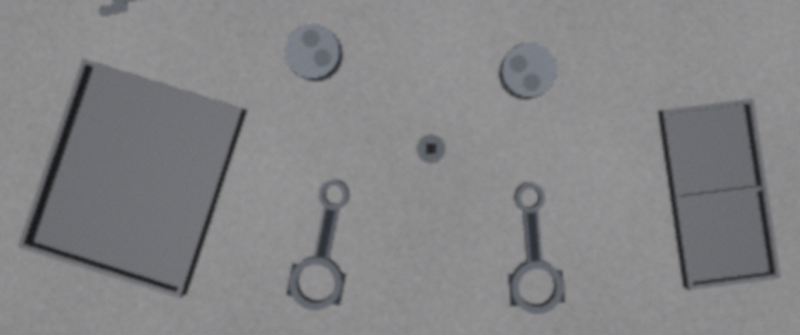

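The side view shows the same layout: both rods lie flat, both pistons stand crown up, and the trays are empty. I'll write a helper that turns waypoints into tool-frame numbers and start with the left rod.

```bash
cat > wp.py <<'E'
# usage: wp.py "x y z headingOfToolY" ...  -> rows relative to the present pose
import sys,numpy as np
from scipy.spatial.transform import Rotation as R
from workcell import observe
s=observe();r0=R.from_quat(s["eef_rot"]);p0=np.array(s["tool_pos"])
print("t",s["time_s"],p0.round(4),"F",np.round(s["contact_force"],1),"w",round(s["grip_width"],4),"f",round(float(np.max(s["finger_force"])),1),"j1,j6",np.round(s["joint_positions"],2)[[0,5]])
for a in sys.argv[1:]:
    x,y,z,h=map(float,a.split());h=np.radians(h);ty=np.array([np.cos(h),np.sin(h),0]);tz=np.array([0,0,-1.]);tx=np.cross(ty,tz)
    g=R.from_matrix(np.c_[tx,ty,tz]);rv=np.degrees((r0.inv()*g).as_rotvec());d=r0.inv().apply(np.array([x,y,z])-p0)
    print(np.linalg.norm(d).round(3),rv.round(1),d.round(4))
E
python3 wp.py "0.445 0.109 0.26 77.6" "0.445 0.109 0.182 77.6"
```

```text
t 0.35 [0.1306 0.5343 0.4045] F [ 0.2 -0.6  0.3] w 0.0854 f 0.0 j1,j6 [1.33 1.57]
0.548 [-0.   0.  -1.3] [-0.4064 -0.3384  0.1446]
0.574 [-0.   0.  -1.3] [-0.4064 -0.3383  0.2226]
```

drive_tool(commands=[0,0,-1.3,-0.406,-0.338,0.145,0.036,0,0,-1.3,-0.406,-0.338,0.145,0.036,0,0,-1.3,-0.406,-0.338,0.145,0.036,0,0,-1.3,-0.406,-0.338,0.145,0.036,0,0,-1.3,-0.406,-0.338,0.145,0.036,0,0,-1.3,-0.406,-0.338,0.145,0.036,0,0,-1.3,-0.406,-0.338,0.145,0.036,0,0,-1.3,-0.406,-0.338,0.145,0.036], squeeze=50)

```text
time_s: 1.35
tool_pos: [0.4181, 0.1447, 0.2721]
eef_rot: [0.108, 0.994, 0.0, 0.0]
contact_force: [0.4, 1.1, -0.4]
grip_width: 0.0361
finger_force: 0.0
```

```bash
python3 wp.py "0.445 0.109 0.26 77.6" "0.445 0.109 0.182 77.6"
```

```text
t 1.35 [0.4181 0.1447 0.2721] F [ 0.4  1.1 -0.4] w 0.0361 f 0.0 j1,j6 [0.33 0.55]
0.046 [ 0.   0.1 -0. ] [-0.0339 -0.0291  0.0121]
0.101 [ 0.   0.1 -0. ] [-0.0339 -0.0292  0.0901]
```

drive_tool(commands=[0,0,0,-0.025,-0.021,0.009,0.036,0,0,0,-0.025,-0.021,0.009,0.036,0,0,0,-0.025,-0.021,0.009,0.036])

```text
time_s: 1.72
tool_pos: [0.437, 0.1208, 0.2635]
eef_rot: [0.109, 0.994, 0.0, -0.0]
contact_force: [0.6, 1.5, 0.1]
grip_width: 0.0362
finger_force: 0.0
```

```bash
python3 wp.py "0.445 0.109 0.182 77.6"
```

```text
t 1.725 [0.437  0.1208 0.2635] F [0.6 1.5 0.1] w 0.0362 f 0.0 j1,j6 [0.27 0.49]
0.083 [ 0.  -0.  -0.1] [-0.0103 -0.0098  0.0815]
```

drive_tool(commands=[0,0,0,-0.01,-0.01,0.01,0.036,0,0,0,-0.01,-0.01,0.035,0.036,0,0,0,-0.01,-0.01,0.06,0.036,0,0,0,-0.01,-0.01,0.076,0.036,0,0,0,-0.01,-0.01,0.0815,0.036,0,0,0,-0.01,-0.01,0.0815,0.036])

```text
time_s: 2.48
tool_pos: [0.4449, 0.1089, 0.182]
eef_rot: [0.108, 0.994, 0.0, 0.0]
contact_force: [-0.1, 0.2, -0.3]
grip_width: 0.0358
finger_force: 0.0
```

```bash
python3 - <<'E'
from workcell import cams
import cv2
d=cams.snapshot("side");cv2.imwrite("pics/s1.png",cv2.resize(d["img"][150:420,240:560],None,fx=2.2,fy=2.2))
E
python3 wp.py "0.445 0.109 0.178 77.6"
```

```text
t 2.525 [0.4451 0.1089 0.1825] F [ 0.6 -0.  -0.6] w 0.0361 f 0.0 j1,j6 [0.24 0.46]
0.004 [ 0.  0. -0.] [0.0001 0.0001 0.0045]
```

View pics/s1.png

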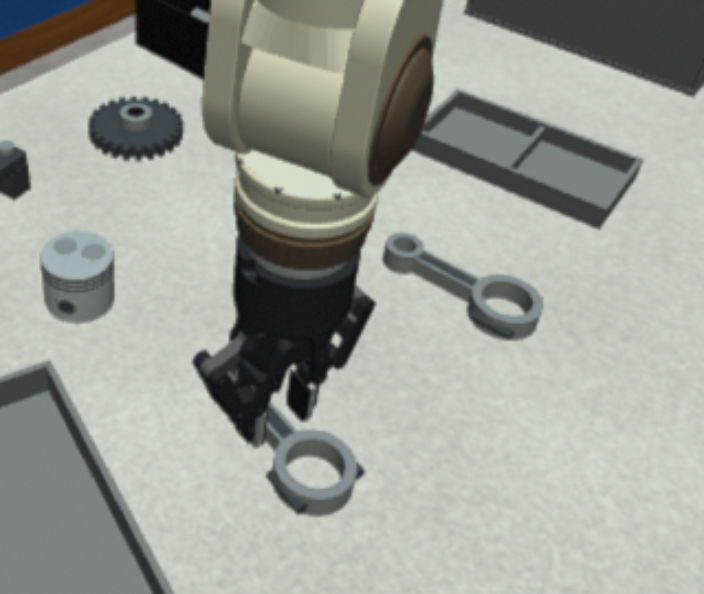

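The two fingers straddle the left rod's beam at crop (270-300, 400-440), and the tips are still clear of the bench. I'll go down 4 mm and close.

drive_tool(commands=[0,0,0,0,0,0.0045,0.036,0,0,0,0,0,0.0045,0.025,0,0,0,0,0,0.0045,0.018,0,0,0,0,0,0.0045,0.005,0,0,0,0,0,0.0045,0.005,0,0,0,0,0,0.0045,0.005], squeeze=60)

```text
time_s: 3.28
tool_pos: [0.445, 0.1089, 0.1778]
eef_rot: [0.108, 0.994, 0.0, 0.0]
contact_force: [-1.3, 1.2, 5.1]
grip_width: 0.0141
finger_force: 60.1
```

```bash
python3 wp.py "0.445 0.109 0.255 77.6" "0.536 0.3515 0.255 71.3"
```

```text
t 3.275 [0.445  0.1089 0.1778] F [-1.3  1.2  5.1] w 0.0141 f 60.1 j1,j6 [0.24 0.46]
0.077 [ 0.  0. -0.] [-0.      0.0002 -0.0772]
0.27 [0.  0.  6.3] [-0.0367  0.2566 -0.077 ]
```

drive_tool(commands=[0,0,0,0,0,-0.02,0.005,0,0,0,0,0,-0.077,0.005,0,0,6.3,-0.037,0.257,-0.077,0.005,0,0,6.3,-0.037,0.257,-0.077,0.005,0,0,6.3,-0.037,0.257,-0.077,0.005,0,0,6.3,-0.037,0.257,-0.077,0.005,0,0,6.3,-0.037,0.257,-0.077,0.005,0,0,6.3,-0.037,0.257,-0.077,0.005])

```text
time_s: 4.28
tool_pos: [0.5361, 0.352, 0.253]
eef_rot: [0.162, 0.987, -0.001, -0.001]
contact_force: [0.2, -0.6, -2.6]
grip_width: 0.0143
finger_force: 59.8
```

```bash
python3 - <<'E'
from workcell import cams
import cv2
d=cams.snapshot("side");cv2.imwrite("pics/s2.png",cv2.resize(d["img"][150:480,100:500],None,fx=1.8,fy=1.8))
E
python3 wp.py "0.536 0.3515 0.200 71.3" "0.536 0.3515 0.184 71.3"
```

```text
t 4.325 [0.5361 0.3512 0.2535] F [-0.3 -0.4 -2.8] w 0.0142 f 59.8 j1,j6 [0.58 0.91]
0.054 [-0.1 -0.  -0. ] [0.0001 0.0004 0.0535]
0.07 [-0.1 -0.  -0. ] [0.0001 0.0004 0.0695]
```

View pics/s2.png

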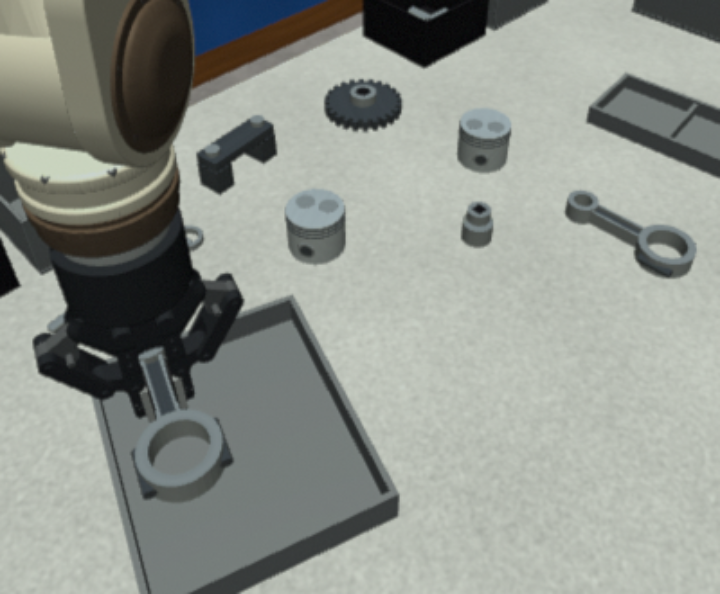

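The rod is held level over the tray's left slot, with its big end at crop (180,450). I'll lower it in.

drive_tool(commands=[0,0,0,0,0,0.02,0.005,0,0,0,0,0,0.045,0.005,0,0,0,0,0,0.06,0.005,0,0,0,0,0,0.065,0.005,0,0,0,0,0,0.067,0.005,0,0,0,0,0,0.069,0.005,0,0,0,0,0,0.0695,0.005,0,0,0,0,0,0.0695,0.005])

```text
time_s: 5.32
tool_pos: [0.5364, 0.3519, 0.1852]
eef_rot: [0.163, 0.987, 0.0, 0.0]
contact_force: [-0.8, -0.3, -2.9]
grip_width: 0.0142
finger_force: 59.8
```

drive_tool(commands=[0,0,0,0,0,0.001,0.005,0,0,0,0,0,0.002,0.005,0,0,0,0,0,0.002,0.005])

```text
time_s: 5.7
tool_pos: [0.5363, 0.3518, 0.1829]
eef_rot: [0.163, 0.987, 0.0, 0.0]
contact_force: [-1.3, -0.5, -2.4]
grip_width: 0.0146
finger_force: 59.9
```

drive_tool(commands=[0,0,0,0,0,0.001,0.005,0,0,0,0,0,0.002,0.005,0,0,0,0,0,0.002,0.005])

```text
time_s: 6.08
tool_pos: [0.5362, 0.3517, 0.1828]
eef_rot: [0.163, 0.987, 0.0, 0.0]
contact_force: [-5.9, -3.8, 12.6]
grip_width: 0.0143
finger_force: 61.8
```

Contact with the floor. I'll release and rise.

drive_tool(commands=[0,0,0,0,0,-0.0015,0.018,0,0,0,0,0,-0.0015,0.03,0,0,0,0,0,-0.0015,0.034,0,0,0,0,0,-0.0015,0.034,0,0,0,0,0,-0.03,0.034,0,0,0,0,0,-0.075,0.034,0,0,0,0,0,-0.075,0.034])

```text
time_s: 6.95
tool_pos: [0.5371, 0.3523, 0.26]
eef_rot: [0.163, 0.987, 0.002, 0.002]
contact_force: [0.6, 0.7, -0.4]
grip_width: 0.034
finger_force: 0.0
```

```bash
python3 wp.py "0.436 -0.1157 0.258 92.5"
```

```text
t 6.95 [0.5371 0.3523 0.26  ] F [ 0.6  0.7 -0.4] w 0.034 f 0.0 j1,j6 [0.58 0.91]
0.479 [  0.2   0.3 -21.2] [-5.460e-02 -4.756e-01 -2.000e-04]
```

drive_tool(commands=[0.2,0.3,-21.2,-0.055,-0.476,0,0.036,0.2,0.3,-21.2,-0.055,-0.476,0,0.036,0.2,0.3,-21.2,-0.055,-0.476,0,0.036,0.2,0.3,-21.2,-0.055,-0.476,0,0.036,0.2,0.3,-21.2,-0.055,-0.476,0,0.036,0.2,0.3,-21.2,-0.055,-0.476,0,0.036,0.2,0.3,-21.2,-0.055,-0.476,0,0.036,0.2,0.3,-21.2,-0.055,-0.476,0,0.036])

```text
time_s: 7.95
tool_pos: [0.4344, -0.1188, 0.2552]
eef_rot: [-0.021, 1.0, -0.001, -0.003]
contact_force: [0.8, 0.5, -1.8]
grip_width: 0.0359
finger_force: 0.0
```

drive_tool(commands=[0,0,0,0,0,0,0.036,0,0,0,0,0,0,0.036])

```text
time_s: 8.2
tool_pos: [0.4354, -0.1165, 0.2553]
eef_rot: [-0.021, 1.0, -0.001, -0.003]
contact_force: [0.4, -0.6, -0.1]
grip_width: 0.0358
finger_force: 0.0
```

```bash
python3 wp.py "0.436 -0.1157 0.178 92.5"
```

```text
t 8.2 [ 0.4354 -0.1165  0.2553] F [ 0.4 -0.6 -0.1] w 0.0358 f 0.0 j1,j6 [-0.26 -0.3 ]
0.077 [-0.1 -0.4 -0.1] [-0.0011  0.001   0.0773]
```

drive_tool(commands=[-0.1,-0.4,0,-0.001,0.001,0.025,0.036,-0.1,-0.4,0,-0.001,0.001,0.05,0.036,-0.1,-0.4,0,-0.001,0.001,0.07,0.036,-0.1,-0.4,0,-0.001,0.001,0.077,0.036,-0.1,-0.4,0,-0.001,0.001,0.077,0.022,-0.1,-0.4,0,-0.001,0.001,0.077,0.015,-0.1,-0.4,0,-0.001,0.001,0.077,0.005,-0.1,-0.4,0,-0.001,0.001,0.077,0.005])

```text
time_s: 9.2
tool_pos: [0.4363, -0.1158, 0.1796]
eef_rot: [-0.021, 1.0, -0.0, 0.001]
contact_force: [-0.1, 3.2, 4.3]
grip_width: 0.014
finger_force: 59.4
```

```bash
python3 wp.py "0.436 -0.1157 0.258 92.5" "0.508 0.272 0.258 71.3"
```

```text
t 9.2 [ 0.4363 -0.1158  0.1796] F [-0.1  3.2  4.3] w 0.014 f 59.4 j1,j6 [-0.26 -0.3 ]
0.078 [-0.   0.1 -0. ] [ 0.0001  0.0001 -0.0784]
0.402 [-0.   0.1 21.2] [-0.0885  0.3843 -0.0784]
```

drive_tool(commands=[0,0,0,0,0,-0.02,0.005,0,0,0,0,0,-0.078,0.005,0,0,21.2,-0.0885,0.384,-0.078,0.005,0,0,21.2,-0.0885,0.384,-0.078,0.005,0,0,21.2,-0.0885,0.384,-0.078,0.005,0,0,21.2,-0.0885,0.384,-0.078,0.005,0,0,21.2,-0.0885,0.384,-0.078,0.005,0,0,21.2,-0.0885,0.384,-0.078,0.005])

```text
time_s: 10.2
tool_pos: [0.5009, 0.2358, 0.2565]
eef_rot: [0.163, 0.987, -0.0, 0.001]
contact_force: [0.8, -1.3, -2.4]
grip_width: 0.0139
finger_force: 59.3
```

```bash
python3 wp.py "0.508 0.272 0.258 71.3"
```

```text
t 10.2 [0.5009 0.2358 0.2565] F [ 0.8 -1.3 -2.4] w 0.0139 f 59.3 j1,j6 [0.44 0.77]
0.037 [-0.   0.1 -0. ] [ 0.005   0.0366 -0.0015]
```

drive_tool(commands=[0,0,0,0.005,0.03,-0.001,0.005,0,0,0,0.005,0.03,-0.001,0.005,0,0,0,0.005,0.03,-0.001,0.005])

```text
time_s: 10.58
tool_pos: [0.5057, 0.2632, 0.2572]
eef_rot: [0.163, 0.987, -0.001, 0.0]
contact_force: [-0.9, -0.0, -2.8]
grip_width: 0.0143
finger_force: 59.4
```

```bash
python3 - <<'E'
from workcell import cams
import pickle
from h import *
d=cams.snapshot("top");pickle.dump(d,open("t1.pkl","wb"));cv2.imwrite("pics/t1.png",cv2.resize(d["img"][180:400,60:320],None,fx=2.3,fy=2.3))
E
python3 wp.py "0.508 0.272 0.185 71.3"
```

```text
t 10.625 [0.5058 0.2629 0.2575] F [ 0.5  1.4 -2.5] w 0.0141 f 59.4 j1,j6 [0.48 0.81]
0.073 [-0.1  0.1 -0.1] [0.0009 0.0094 0.0725]
```

View pics/t1.png

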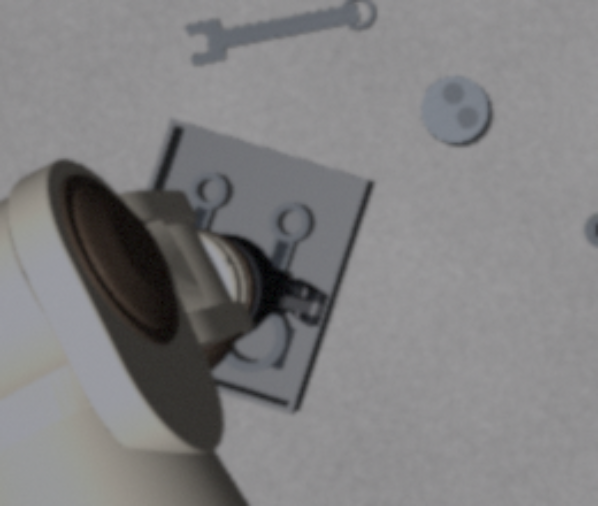

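The first rod lies lengthways in the left slot with its small end at crop (213,190). The held rod is parallel to it with its small end at (295,222) and has clearance. I'll lower it.

drive_tool(commands=[0,0,0,0.001,0.0095,0.02,0.005,0,0,0,0.001,0.0095,0.045,0.005,0,0,0,0.001,0.0095,0.06,0.005,0,0,0,0.001,0.0095,0.067,0.005,0,0,0,0.001,0.0095,0.07,0.005,0,0,0,0.001,0.0095,0.0715,0.005,0,0,0,0.001,0.0095,0.0725,0.005,0,0,0,0.001,0.0095,0.0725,0.005])

```text
time_s: 11.62
tool_pos: [0.5081, 0.2731, 0.1855]
eef_rot: [0.163, 0.987, -0.0, 0.001]
contact_force: [1.4, 1.1, -2.2]
grip_width: 0.0144
finger_force: 59.4
```

drive_tool(commands=[0,0,0,0,0,0.001,0.005,0,0,0,0,0,0.0015,0.005,0,0,0,0,0,0.0015,0.005])

```text
time_s: 12.0
tool_pos: [0.5081, 0.2731, 0.1846]
eef_rot: [0.163, 0.987, 0.0, 0.001]
contact_force: [-2.7, -1.1, 4.8]
grip_width: 0.0144
finger_force: 60.4
```

Contact. I'll release and go to the left piston.

drive_tool(commands=[0,0,0,0,0,-0.001,0.018,0,0,0,0,0,-0.001,0.03,0,0,0,0,0,-0.001,0.034,0,0,0,0,0,-0.001,0.034,0,0,0,0,0,-0.03,0.034,0,0,0,0,0,-0.085,0.034,0,0,0,0,0,-0.085,0.06])

```text
time_s: 12.88
tool_pos: [0.5088, 0.2736, 0.2734]
eef_rot: [0.163, 0.987, 0.002, 0.004]
contact_force: [-0.3, 0.3, 0.7]
grip_width: 0.0509
finger_force: 0.0
```

```bash
python3 wp.py "0.6475 0.1155 0.268 80"
```

```text
t 12.875 [0.5088 0.2736 0.2734] F [-0.3  0.3  0.7] w 0.0509 f 0.0 j1,j6 [0.49 0.82]
0.21 [ 0.3  0.4 -8.7] [-0.1821 -0.1052  0.006 ]
```

drive_tool(commands=[0.3,0.4,-8.7,-0.182,-0.105,0.004,0.0854,0.3,0.4,-8.7,-0.182,-0.105,0.004,0.0854,0.3,0.4,-8.7,-0.182,-0.105,0.004,0.0854,0.3,0.4,-8.7,-0.182,-0.105,0.004,0.0854,0.3,0.4,-8.7,-0.182,-0.105,0.004,0.0854,0.3,0.4,-8.7,-0.182,-0.105,0.004,0.0854])

```text
time_s: 13.62
tool_pos: [0.646, 0.1161, 0.2646]
eef_rot: [0.087, 0.996, -0.002, -0.004]
contact_force: [-0.5, 0.3, 0.3]
grip_width: 0.0856
finger_force: 0.0
```

```bash
python3 - <<'E'
import pickle
from h import *
from workcell import cams
d=cams.snapshot("top");W=xyz(d);z=W[...,2]
d0=pickle.load(open("t0.pkl","rb"))
# tray rods: mask height in the tray
s=cams.snapshot("side");Ws=xyz(s);zs=Ws[...,2]
for n,(x0,x1,y0,y1) in {"pisR":(.58,.67,-.16,-.07),"pisL":(.61,.69,.07,.16)}.items():
    for nm,V in(("top",W),("side",Ws)):
        m=(V[...,0]>x0)&(V[...,0]<x1)&(V[...,1]>y0)&(V[...,1]<y1)&(V[...,2]>.046)&(V[...,2]<.055)
        p=V[m]; 
        if len(p)>50:
            r=cv2.minEnclosingCircle((p[:,:2]*1000).astype(np.float32));print(n,nm,len(p),np.round(r[0],1),round(r[1],1))
E
python3 wp.py "0.6475 0.1155 0.195 80"
```

```text
pisR top 663 [ 622.9 -113.4] 29.1
pisR side 428 [ 622.9 -111.6] 30.0
pisL side 638 [647.6 118.9] 30.4
t 13.725 [0.6459 0.1165 0.2651] F [ 0.4  0.6 -0.1] w 0.0855 f 0.0 j1,j6 [0.18 0.35]
0.07 [-0.3 -0.3  0.1] [-0.0022 -0.0004  0.0701]
```

drive_tool(commands=[-0.3,-0.4,0,-0.002,0,0.02,0.0854,-0.3,-0.4,0,-0.002,0,0.045,0.0854,-0.3,-0.4,0,-0.002,0,0.064,0.0854,-0.3,-0.4,0,-0.002,0,0.07,0.0854,-0.3,-0.4,0,-0.002,0,0.07,0.0854])

```text
time_s: 14.35
tool_pos: [0.6479, 0.1149, 0.1951]
eef_rot: [0.087, 0.996, 0.0, 0.0]
contact_force: [-0.4, -0.2, -0.4]
grip_width: 0.0856
finger_force: 0.0
```

```bash
python3 - <<'E'
from workcell import cams
import cv2
d=cams.snapshot("side");cv2.imwrite("pics/s3.png",cv2.resize(d["img"][170:330,180:380],None,fx=3.5,fy=3.5))
E
python3 wp.py "0.6475 0.1165 0.195 80"
```

```text
t 14.4 [0.6482 0.1148 0.1957] F [-0.2 -0.4  0.5] w 0.0855 f 0.0 j1,j6 [0.18 0.35]
0.002 [ 0.   0.1 -0. ] [0.001  0.0016 0.0007]
```

View pics/s3.png

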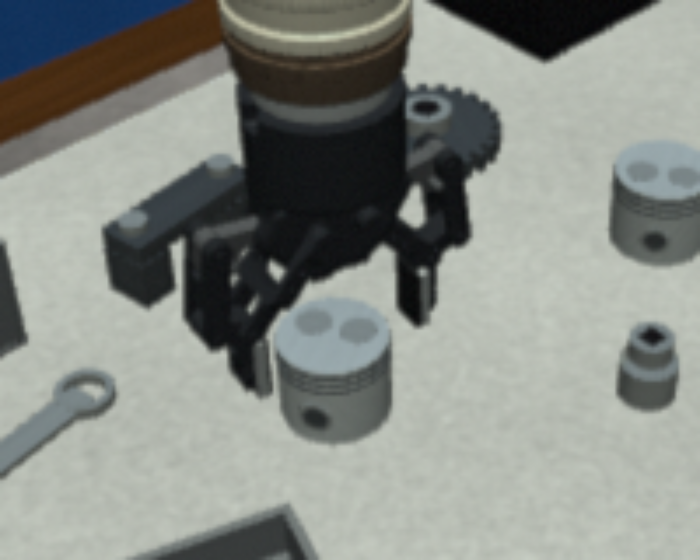

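The open fingers flank the left piston on both sides, with tips at crop (262,392) and (422,322) and the crown at (333,330). I'll close.

drive_tool(commands=[0,0,0,0,0.001,0.001,0.07,0,0,0,0,0.001,0.001,0.062,0,0,0,0,0.001,0.001,0.05,0,0,0,0,0.001,0.001,0.05,0,0,0,0,0.001,0.001,0.05], squeeze=50)

```text
time_s: 15.02
tool_pos: [0.6485, 0.1156, 0.1949]
eef_rot: [0.087, 0.996, 0.0, 0.001]
contact_force: [-0.1, 0.4, 5.6]
grip_width: 0.0558
finger_force: 53.8
```

```bash
python3 wp.py "0.6475 0.1165 0.275 80" "0.5336 -0.3147 0.275 96"
```

```text
t 15.025 [0.6485 0.1156 0.1949] F [-0.1  0.4  5.6] w 0.0558 f 53.8 j1,j6 [0.18 0.35]
0.08 [ 0.   0.1 -0. ] [ 0.0009  0.0007 -0.0801]
0.453 [  0.    0.1 -16. ] [ 0.0379 -0.4437 -0.0805]
```

drive_tool(commands=[0,0,0,0,0,-0.02,0.05,0,0,0,0,0,-0.08,0.05,0,0,-5,0.038,-0.444,-0.08,0.05,0,0,-10,0.038,-0.444,-0.08,0.05,0,0,-16,0.038,-0.444,-0.08,0.05,0,0,-16,0.038,-0.444,-0.08,0.05,0,0,-16,0.038,-0.444,-0.08,0.05,0,0,-16,0.038,-0.444,-0.08,0.05])

```text
time_s: 16.02
tool_pos: [0.5506, -0.2486, 0.275]
eef_rot: [-0.052, 0.999, -0.0, 0.001]
contact_force: [1.6, -1.3, -1.7]
grip_width: 0.0554
finger_force: 53.9
```

drive_tool(commands=[0,0,0,0,0,0,0.05,0,0,0,0,0,0,0.05])

```text
time_s: 16.27
tool_pos: [0.5514, -0.2469, 0.2744]
eef_rot: [-0.052, 0.999, 0.0, 0.001]
contact_force: [-0.2, -0.2, -2.1]
grip_width: 0.0553
finger_force: 54.0
```

```bash
python3 wp.py "0.5336 -0.3147 0.275 96"
```

```text
t 16.275 [ 0.5514 -0.2469  0.2744] F [-0.2 -0.2 -2.1] w 0.0553 f 54.0 j1,j6 [-0.42 -0.52]
0.07 [ 0.   0.1 -0.1] [ 0.0247 -0.0656 -0.0006]
```

drive_tool(commands=[0,0,0,0.025,-0.0655,0,0.05,0,0,0,0.025,-0.0655,0,0.05,0,0,0,0.025,-0.0655,0.025,0.05,0,0,0,0.025,-0.0655,0.045,0.05,0,0,0,0.025,-0.0655,0.05,0.05,0,0,0,0.025,-0.0655,0.05,0.05])

```text
time_s: 17.02
tool_pos: [0.5337, -0.3139, 0.2238]
eef_rot: [-0.052, 0.999, 0.0, 0.0]
contact_force: [0.3, 0.6, -1.7]
grip_width: 0.0555
finger_force: 54.3
```

```bash
python3 - <<'E'
from workcell import cams
import cv2
d=cams.snapshot("side");cv2.imwrite("pics/s4.png",cv2.resize(d["img"][130:290,380:580],None,fx=3.5,fy=3.5))
E
python3 wp.py "0.5336 -0.3147 0.201 96"
```

```text
t 17.075 [ 0.5339 -0.3141  0.2245] F [-0.1  0.1 -1.5] w 0.0555 f 54.3 j1,j6 [-0.53 -0.64]
0.023 [-0.   0.1  0. ] [ 0.0003 -0.0005  0.0235]
```

View pics/s4.png

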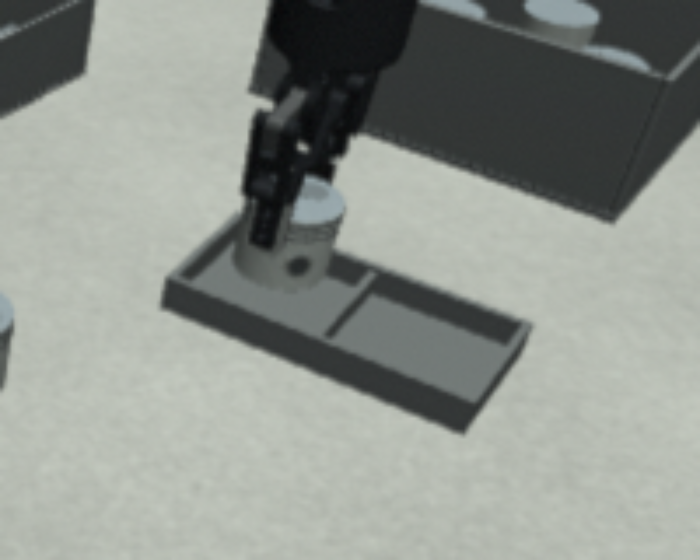

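The piston hangs upright over the far cell, with its base at crop (285,270) inside the walls. I'll lower it.

drive_tool(commands=[0,0,0,0,0,0.01,0.05,0,0,0,0,0,0.018,0.05,0,0,0,0,0,0.021,0.05,0,0,0,0,0,0.0225,0.05,0,0,0,0,0,0.0235,0.05,0,0,0,0,0,0.0235,0.05])

```text
time_s: 17.82
tool_pos: [0.5336, -0.3146, 0.2005]
eef_rot: [-0.052, 0.999, -0.0, 0.001]
contact_force: [0.4, -0.5, -2.5]
grip_width: 0.0556
finger_force: 54.3
```

drive_tool(commands=[0,0,0,0,0,0.001,0.05,0,0,0,0,0,0.0015,0.05,0,0,0,0,0,0.0015,0.05])

```text
time_s: 18.2
tool_pos: [0.5336, -0.3146, 0.1999]
eef_rot: [-0.052, 0.999, -0.0, 0.001]
contact_force: [-2.5, 1.0, 5.4]
grip_width: 0.0554
finger_force: 55.3
```

Contact. I'll release and rise.

drive_tool(commands=[0,0,0,0,0,-0.0005,0.06,0,0,0,0,0,-0.0005,0.07,0,0,0,0,0,-0.0005,0.078,0,0,0,0,0,-0.0005,0.08,0,0,0,0,0,-0.03,0.0854,0,0,0,0,0,-0.07,0.0854,0,0,0,0,0,-0.07,0.0854])

```text
time_s: 19.08
tool_pos: [0.5341, -0.3149, 0.2726]
eef_rot: [-0.052, 0.999, -0.002, 0.003]
contact_force: [0.3, -0.3, -0.3]
grip_width: 0.086
finger_force: 0.0
```

```bash
python3 wp.py "0.6228 -0.113 0.268 90"
```

```text
t 19.075 [ 0.5341 -0.3149  0.2726] F [ 0.3 -0.3 -0.3] w 0.086 f 0.0 j1,j6 [-0.53 -0.64]
0.221 [-0.2  0.3  6. ] [-0.1091  0.1917  0.0045]
```

drive_tool(commands=[-0.2,0.3,6,-0.109,0.192,0,0.0854,-0.2,0.3,6,-0.109,0.192,0,0.0854,-0.2,0.3,6,-0.109,0.192,0,0.0854,-0.2,0.3,6,-0.109,0.192,0,0.0854,-0.2,0.3,6,-0.109,0.192,0,0.0854,-0.2,0.3,6,-0.109,0.192,0,0.0854])

```text
time_s: 19.82
tool_pos: [0.6217, -0.1126, 0.2683]
eef_rot: [0.0, 1.0, 0.002, -0.003]
contact_force: [0.7, 0.1, -0.4]
grip_width: 0.0854
finger_force: 0.0
```

```bash
python3 wp.py "0.6228 -0.113 0.195 90"
```

```text
t 19.825 [ 0.6217 -0.1126  0.2683] F [ 0.7  0.1 -0.4] w 0.0854 f 0.0 j1,j6 [-0.18 -0.18]
0.073 [ 0.2 -0.3 -0. ] [-0.0015 -0.0006  0.0733]
```

drive_tool(commands=[0.2,-0.3,0,-0.001,-0.001,0.02,0.0854,0.2,-0.3,0,-0.001,-0.001,0.045,0.0854,0.2,-0.3,0,-0.001,-0.001,0.066,0.0854,0.2,-0.3,0,-0.001,-0.001,0.073,0.0854,0.2,-0.3,0,-0.001,-0.001,0.073,0.07,0.2,-0.3,0,-0.001,-0.001,0.073,0.062,0.2,-0.3,0,-0.001,-0.001,0.073,0.05,0.2,-0.3,0,-0.001,-0.001,0.073,0.05])

```text
time_s: 20.82
tool_pos: [0.623, -0.1131, 0.1975]
eef_rot: [0.0, 1.0, -0.0, 0.002]
contact_force: [-0.8, -0.3, 6.2]
grip_width: 0.0554
finger_force: 54.0
```

drive_tool(commands=[0,0,0,0,0,0,0.05,0,0,0,0,0,0,0.05])

```text
time_s: 21.08
tool_pos: [0.623, -0.1131, 0.1975]
eef_rot: [0.0, 1.0, -0.0, 0.002]
contact_force: [-0.9, -1.5, 4.9]
grip_width: 0.0552
finger_force: 54.0
```

```bash
python3 wp.py "0.6228 -0.113 0.278 90" "0.4392 -0.3247 0.278 96"
```

```text
t 21.075 [ 0.623  -0.1131  0.1975] F [-0.9 -1.5  4.9] w 0.0552 f 54.0 j1,j6 [-0.18 -0.18]
0.081 [-0.1  0.2 -0. ] [-0.      0.     -0.0805]
0.292 [-0.1  0.2 -6. ] [ 0.1834 -0.2118 -0.0809]
```

drive_tool(commands=[0,0,0,0,0,-0.02,0.05,0,0,0,0,0,-0.08,0.05,0,0.2,-6,0.1835,-0.212,-0.08,0.05,0,0.2,-6,0.1835,-0.212,-0.08,0.05,0,0.2,-6,0.1835,-0.212,-0.08,0.05,0,0.2,-6,0.1835,-0.212,-0.08,0.05,0,0.2,-6,0.1835,-0.212,-0.08,0.05,0,0.2,-6,0.1835,-0.212,-0.08,0.05])

```text
time_s: 22.08
tool_pos: [0.4375, -0.3263, 0.2771]
eef_rot: [-0.05, 0.999, -0.001, -0.001]
contact_force: [0.5, 0.2, -3.2]
grip_width: 0.0553
finger_force: 54.2
```

drive_tool(commands=[0,0,0,0,0,0,0.05])

```text
time_s: 22.2
tool_pos: [0.4392, -0.3246, 0.2766]
eef_rot: [-0.052, 0.999, -0.0, -0.001]
contact_force: [1.3, 0.0, -2.4]
grip_width: 0.0551
finger_force: 54.2
```

```bash
python3 wp.py "0.4392 -0.3247 0.204 96"
```

```text
t 22.2 [ 0.4392 -0.3246  0.2766] F [ 1.3  0.  -2.4] w 0.0551 f 54.2 j1,j6 [-0.64 -0.74]
0.073 [-0.  -0.1 -0. ] [-0.0002 -0.0001  0.0726]
```

drive_tool(commands=[0,0,0,0,0,0.02,0.05,0,0,0,0,0,0.045,0.05,0,0,0,0,0,0.062,0.05,0,0,0,0,0,0.068,0.05,0,0,0,0,0,0.071,0.05,0,0,0,0,0,0.0725,0.05,0,0,0,0,0,0.0735,0.05,0,0,0,0,0,0.0735,0.05])

```text
time_s: 23.2
tool_pos: [0.4387, -0.325, 0.2026]
eef_rot: [-0.052, 0.999, -0.0, -0.001]
contact_force: [-0.4, -0.0, -3.2]
grip_width: 0.055
finger_force: 54.2
```

drive_tool(commands=[0,0,0,0,0,0.001,0.05,0,0,0,0,0,0.0015,0.05,0,0,0,0,0,0.0015,0.05])

```text
time_s: 23.58
tool_pos: [0.4386, -0.3249, 0.2024]
eef_rot: [-0.052, 0.999, -0.001, -0.001]
contact_force: [-4.2, 2.8, 9.7]
grip_width: 0.0549
finger_force: 55.4
```

drive_tool(commands=[0,0,0,0,0,-0.0005,0.06,0,0,0,0,0,-0.0005,0.07,0,0,0,0,0,-0.0005,0.078,0,0,0,0,0,-0.0005,0.08,0,0,0,0,0,-0.03,0.0854,0,0,0,0,0,-0.08,0.0854,0,0,0,0,0,-0.14,0.0854,0,0,0,0,0,-0.16,0.0854])

```text
time_s: 24.58
tool_pos: [0.4393, -0.3249, 0.3649]
eef_rot: [-0.052, 0.999, -0.002, 0.001]
contact_force: [-0.4, -0.1, -0.3]
grip_width: 0.0852
finger_force: 0.0
```

```bash
python3 wp.py "0.37 -0.02 0.37 90"
```

```text
t 24.575 [ 0.4393 -0.3249  0.3649] F [-0.4 -0.1 -0.3] w 0.0852 f 0.0 j1,j6 [-0.64 -0.74]
0.313 [-0.2  0.1  6. ] [ 0.0373  0.3105 -0.0063]
```

drive_tool(commands=[0,0,6,0.037,0.31,0,0.0854,0,0,6,0.037,0.31,0,0.0854,0,0,6,0.037,0.31,0,0.0854,0,0,6,0.037,0.31,0,0.0854,0,0,6,0.037,0.31,0,0.0854,0,0,6,0.037,0.31,0,0.0854,0,0,6,0.037,0.31,0,0.0854])

```text
time_s: 25.45
tool_pos: [0.3702, -0.0203, 0.361]
eef_rot: [-0.0, 1.0, -0.0, -0.001]
contact_force: [0.7, 0.6, 1.1]
grip_width: 0.0854
finger_force: 0.0
```

```bash
python3 - <<'E'
from workcell import cams
from h import *
d=cams.snapshot("top");W=xyz(d);cv2.imwrite("pics/t2.png",cv2.resize(d["img"][110:390,60:540],None,fx=1.6,fy=1.6))
c=np.array([.4864,-.3197]);a=np.radians(6)
def loc(W,c,a):
    q=W[...,:2]-c;return np.stack([q[...,0]*np.cos(a)+q[...,1]*np.sin(a),-q[...,0]*np.sin(a)+q[...,1]*np.cos(a)],-1)
L=loc(W,c,a)
for s in(1,-1):
    m=(abs(L[...,0]-s*.0475)<.045)&(abs(L[...,1])<.045)&(W[...,2]>.045)
    p=W[m];A=np.c_[p[:,:2],np.ones(len(p))];f=np.linalg.lstsq(A,p[:,2],rcond=None)[0]
    print("piston",len(p),L[m].mean(0).round(4),"crown z",np.median(p[:,2]).round(4),"tilt",np.hypot(*f[:2]).round(3))
L=loc(W,np.array([.5194,.3127]),np.radians(161.3))
for s in(1,-1):
    m=(abs(L[...,0])<.095)&(L[...,1]*s>.003)&(L[...,1]*s<.08)&(W[...,2]>.014)&(W[...,2]<.05)
    p=L[m];q=p-p.mean(0);v=np.linalg.svd(q)[2][0];zz=W[m][:,2]
    A=np.c_[p,np.ones(len(p))];f=np.linalg.lstsq(A,zz,rcond=None)[0]
    print("rod",len(p),p.mean(0).round(4),"x",p[:,0].min().round(3),p[:,0].max().round(3),"ang",np.degrees(np.arctan(v[1]/v[0])).round(1),"top z",np.percentile(zz,[10,50,90]).round(4),"tilt",np.hypot(*f[:2]).round(3))
E
```

```text
piston 715 [ 0.0465 -0.0001] crown z 0.055 tilt 0.02
piston 735 [-0.0485 -0.0003] crown z 0.055 tilt 0.03
rod 813 [0.0082 0.0435] x -0.069 0.07 ang 0.5 top z [0.017  0.0229 0.0261] tilt 0.019
rod 837 [ 0.0061 -0.0397] x -0.071 0.068 ang 0.4 top z [0.0172 0.0227 0.0263] tilt 0.02
```

View pics/t2.png

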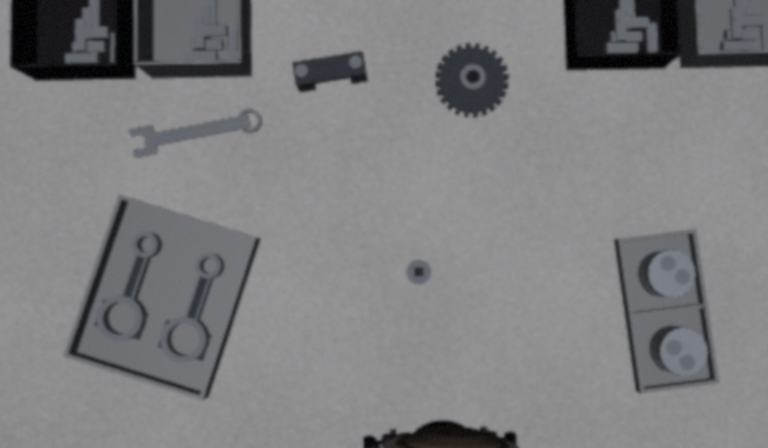

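Both rods lie flat and parallel in the left tray, around crop (135,285) and (198,305). A piston stands crown up in each cell, at (670,273) and (683,350), and the bystanders have not moved.

```bash
python3 -c "
from workcell import finish_job
print(finish_job())"
```

```text
the job is handed in; nothing more can be done
None
```

The job is handed in at about 25 s: both rods lie flat and lengthways in the rod tray, one piston stands crown up in each cell of the piston tray, and the socket, gear, bearing cap and spanner look unmoved in the final picture; the hand-in returned no verdict.

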